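# Shut the red air outlet inside the airbrush compressor

### The job

An airbrush is about to be plugged into the red outlet of the compressor, so shut its air off first. Only push with the fingertips, taking nothing between the fingers and lifting nothing: push the compressor's black cover all the way back along its tracks by its grey rib, push the red valve lever round until it stops square across its pipe, then push the cover forward again until it is fully closed. Leave the blue and the yellow valve open and do not disturb the bottles and tools on the table.

Things in the scene. Friction and masses are not known exactly. Their poses are not given: they have to be found in the camera images.
- compressor: Airbrush compressor, fixed on the table: 306 (own x) x 260 (y) x 73 mm high, blue front panel, aluminium sides. Origin on the table under the centre of its valve bay; x points from the front panel to the rear, y left, z up. Front panel: outside x -68, inside -60 mm, top 70 mm high. Behind the bay a flat motor deck, 62 mm high, to x 186 mm, then the regulator housing, 73 mm (gauge to 111 mm).
- bay (a point): Centre of the valve bay at the level of the cover's ledges (64 mm above the table). The bay is open at the top once the cover is back: inside x -60 to +60 mm, y -118 to +118 mm, floor 10 mm high; a brass manifold bar 36 mm high fills x 34 to 58 mm. The cover lies on a ledge along each side, between side lips 72.5 mm high, with 1.5 mm play each side.
- cover: Loose black cover plate, 128 (x) x 249 (y) x 4 mm, about 0.35 kg, lying in the compressor's tracks over the valves; slides along the compressor's x with 1 to 5 N. Origin: centre of its underside, axes as the compressor's. Origin at compressor x = 0 when fully closed (front stop), x = 122 mm when fully back (regulator housing). It may start up to 12 mm ajar.
- cover_rib (a point): Centre of the top of the cover's grey push rib, 86 mm above the table: a bar 90 mm long (compressor y), 10 mm thick (x), 18 mm high above the plate, 20 mm in front of the cover's origin. Push its front side to open the cover, its rear side to close it.
- red_pivot (a point): On the upright pivot axis of the red valve's lever, at the lever's top (56 mm above the table). Lies at compressor x 7 mm and y -66, 0 or +66 mm: the three valves change places, each with an outlet ring of its colour on the front panel. Under each lever a brass pipe runs to the front panel (top 28 mm, valve body 34 mm above the table).
- red_tip (a point): Free end of the red lever at mid height (50 mm above the table), 46 mm from the pivot axis. The red sleeve is 12 mm wide, 12 mm high (44 to 56 mm above the table) and spans 12 to 46 mm from the pivot axis.
- red_lever (a joint): Red lever's angle, rad: 0 = open (points to the front panel, along its pipe); grows clockwise seen from above, the tip going to the compressor's left (+y); pi/2 = shut, at its stop (points to +y, across its pipe). Starts at 0 to 0.25, turns with about 0.05 N m and stays where it is left.
- blue_lever (a joint): Angle of the blue valve's lever, same kind and directions as the red one; it starts 0 to 0.1 (open) and must stay open.
- yellow_lever (a joint): Angle of the yellow valve's lever, same kind and directions as the red one; it starts 0 to 0.1 (open) and must stay open.
- blue_pivot (a point): As red_pivot, for the blue valve.
- yellow_pivot (a point): As red_pivot, for the yellow valve.
- dropper_a: Small ink dropper bottle, 22 mm across, 67 mm high, loose beside the right side of the compressor. Origin under its centre.
- dropper_b: A second dropper bottle like it, a little further back.
- yellow_marker: Yellow-capped marker, 150 mm long, 18 mm thick, loose on the table right of the compressor. Origin under its centre.
- ink_bottle: Square dark ink bottle, 58 x 60 x 69 mm, loose on the right. Origin under its centre.
- eraser_box: Eraser in a red sleeve, 31 x 66 x 20 mm, loose at the front right. Origin under its centre.
- paint_tube: Paint tube, 20 x 60 x 15 mm, loose at the front left. Origin under its centre.
- airbrush_rest: Steel airbrush lying in its bench rest (base 60 x 90 mm, about 100 mm high, airbrush 140 mm long), loose, left of the compressor. Origin under the centre of the base.

How it is judged (in metres and radians):
On the way, in this order (a step that is already met when the one before it is completed fails the run):
1. the cover is slid back, at least 110 mm of its 122 mm (x of cover in the frame of compressor above 0.11 m), for 0.2 s.
2. the red lever is pushed shut (within 0.09 rad of its stop) (value of joint red_lever above 1.48 rad), for 0.2 s.
3. the cover is closed again (within 5 mm of its front stop) (x of cover in the frame of compressor below 0.005 m), for 0.2 s.
At the end, for the whole second after the job is handed in: Red lever within 0.09 rad of its shut stop, blue and yellow levers still open (below 0.2 rad), cover lying in its tracks, level and at rest, within 5 mm of its front stop (value of joint red_lever above 1.48 rad and value of joint each of blue_lever, yellow_lever below 0.2 rad and x of cover in the frame of compressor below 0.005 m and z of cover in the frame of compressor between 0.061 and 0.067 m and angle between cover's own z axis and vertical below 0.03 rad and linear speed of cover below 0.01 m/s); the robot touches nothing.
It fails at once if the cover is lifted or tipped out of its tracks (z of cover in the frame of compressor above 0.071 m or angle between cover's own z axis and vertical above 0.08 rad).
It fails at once if the rib or the red lever is taken between the fingers ((x of the grasp point in the frame of cover_rib between -0.005 and 0.005 m and y of the grasp point in the frame of cover_rib between -0.045 and 0.045 m and z of the grasp point in the frame of cover_rib between -0.03 and 0.014 m and contact force between the fingers and anything else above 1 N) or (x of the grasp point in the frame of red_tip between -0.003 and 0.034 m and y of the grasp point in the frame of red_tip between -0.005 and 0.005 m and z of the grasp point in the frame of red_tip between -0.02 and 0.016 m and contact force between the fingers and anything else above 1 N)).
It fails at once if the blue or the yellow valve is turned (value of joint any of blue_lever, yellow_lever above 0.3 rad).
It fails at once if a thing standing on the table is pushed, lifted or knocked over (distance of any of dropper_a, dropper_b, yellow_marker, ink_bottle, eraser_box, paint_tube, airbrush_rest from where it was at the start of the episode above 0.02 m or angle between any of dropper_a, dropper_b, ink_bottle's own z axis and vertical above 0.5 rad).
It also fails if it takes over 58 s, if anything falls off the work surface, if the arm or the gripper's body presses on something with over 40 N, if the wrist force passes 120 N, or if a joint passes its speed limit or range.

### The arm

A 7-joint arm with a two-finger parallel gripper is mounted at the origin on a cart in front of the work surface, level with it; the furniture and walls round the work are solid. World frame = base frame: x ahead of the robot, y to its left, z up, the work surface at z = 0. Lengths are in mm, angles in rad, forces in N, time in s.
With the tool pointing down it reaches from about 425 to 950 mm from the base axis. Payload 16.7 kg.
Tool frame: the origin (TCP) lies where the fingers leave the gripper's body, on its centre line; the fingertips stand 97 mm ahead of it and the grasp point (between the pads) lies 78 mm ahead of it; z points along the fingers, y is the line along which they close (so a half turn about z gives the same grasp; the last joint's range is limited). The gripper opens to 94 mm and grips with 3 to 60 N. Pads are 16 mm wide; open, the fingers measure 119 mm over their backs; the gripper's body (75 mm by 177 mm) begins 78 mm behind the grasp point.
Start: joints at [1.107, 0.426, 0.074, 1.606, -0.034, 1.111, -0.067], TCP at [208.323, -642.014, 302.667] pointing down, gripper open.
Joint ranges: [-2.85, 2.85], [-0.5, 2.14], [-1.23, 1.37], [0.21, 2.46], [-1.02, 4.16], [0.16, 2.05], [-2.73, 2.73]. Speed limits (rad/s): [1.89, 1.89, 2.39, 2.39, 3.01, 3.01, 3.01].

### API

Orientations are given as [roll, pitch, yaw] about the fixed x, y, z axes, in that order (R = Rz(yaw) Ry(pitch) Rx(roll)).
In Python, from workcell import arm gives the robot as it stands. The module is installed in compiled form; this text tells all that it offers.
- The arm moves only by the tool arm_command, never from a script. Its argument "motion" is a list of rows, each a list of 4 numbers: the shift along the world's x, y, z in cm, then the turn about the world's z in rad. In form: [[dx, dy, dz, spin], ...]. A call has 1 to 20 rows; each row shifts and turns the commanded pose from where the row before left it; what a row does not reach is not made up. A row lasts 1/12 s, in which the tool goes at most 41.7 mm and 7.16 degrees, less where a joint would pass 70% of its speed; a pose out of reach is approached as far as the arm can. A call is refused whole if a number of a shift passes 4.17 or a number of a turn 0.125, either way. A call with a gripper value outside its range is refused whole. "jaw" is the closure, from 0 (fully open) to 1 (shut), set as the call begins (left out, the last holds). The fingers move at their own pace and stop on an object; "squeeze" is the grip in N (left out, the last holds). Time passes only in rows, so rows that do not move let the fingers close. It gives the time, the measured TCP pose, the force and the opening at its end, in the units of the state.
- arm.state(): the state, without advancing time (a new reading comes with each control period).
- arm.camera(name): name is "side" or "top"; returns (picture, depth): 420x560x3 uint8, red, green, blue; 420x560 float32, mm along the optical axis (not along the pixel's ray), 0 where there is no reading.
- arm.camera_model(name): a dict with "vfov" (degrees; the focal length in pixels is half the picture's height over the tangent of half this angle, whatever the lens; pixels are square), "cx", "cy" (the principal point, pixels), "extrinsics" (4x4, takes a point from camera to world coordinates). Camera axes: x right, y up, looking along -z (the intrinsics and any distortion apply to the point x, -y, -z); pixel columns grow to the right and rows downward; lengths in mm; the calibration is good to about 2 mm. A picture is of the moment at which its call begins. camera_model takes no time and is no camera call.
- arm.hand_in(): hands the job in, once; it reports no verdict.
The state is a dict: "clock": time; "joint_pos": joint angles; "joint_velocities": joint speeds; "joint_efforts": joint torques, N m; "tool_pos": TCP position; "tool_rot": TCP orientation; "ft_force": force on the tool from outside, world axes, zero at the start; "moment": the same for the moment, N m; "opening": finger opening in mm.
Only numpy, scipy, OpenCV 4.12 (cv2) and the standard library are available. Lean on these libraries where they do the work, as an engineer would, in place of code of your own. Each camera call takes 0.05 s, during which the arm holds its last target. There are 200 camera calls.

## Working session

There is one attempt and no reset: what is moved stays moved. The work goes in short steps, Python scripts to look and compute and a tool call to move; the robot and the scene stay as the last step left them, time stands still between calls to the robot, and variables do not carry over. Pictures are saved under pics/ and viewed, on a budget of 10 in all, crops included, one or two more only if the job needs it, and the job is handed in when it is done.

Besides the shell and the picture viewer there is one more tool, called after "Call:" by a JSON object that holds its "name" and its "arguments". arm_command: Moves the arm, as the interface text tells. Its arguments: {"type":"object","properties":{"motion":{"type":"array","items":{"type":"array","items":{"type":"number"}}},"jaw":{"type":"number"},"squeeze":{"type":"number"}},"required":["motion"]}

```bash
mkdir -p pics
cat > h.py <<'E'
import numpy as np, cv2
from workcell import arm
def cam(n):
    p,d=arm.camera(n); m=arm.camera_model(n); return p,d,m
def save(n,p): cv2.imwrite('pics/'+n+'.png',cv2.cvtColor(p,cv2.COLOR_RGB2BGR))
def ray(m,u,v,shape=(420,560)):
    f=shape[0]/2/np.tan(np.radians(m['vfov'])/2)
    E=np.array(m['extrinsics']); d=np.array([(u-m['cx'])/f,-(v-m['cy'])/f,-1.])
    return E[:3,3],E[:3,:3]@d
def onz(m,u,v,z):
    o,d=ray(m,u,v); return o+d*(z-o[2])/d[2]
def cloud(m,dep):
    v,u=np.indices(dep.shape); f=dep.shape[0]/2/np.tan(np.radians(m['vfov'])/2)
    c=np.stack([(u-m['cx'])/f*dep,-(v-m['cy'])/f*dep,-dep],-1)
    E=np.array(m['extrinsics']); return c@E[:3,:3].T+E[:3,3]
E
python3 - <<'E'
from h import *
for n in('top','side'):
    p,d,m=cam(n); save(n+'0',p); np.savez(n+'0.npz',p=p,d=d); print(n,m,(d>0).mean())
print(arm.state())
E
```

```text
top {'vfov': 49.70033219572794, 'cx': 288.4562810762214, 'cy': 213.83125155008764, 'extrinsics': array([[ 6.80456020e-03,  9.86292430e-01, -1.64866433e-01,
         2.89084259e+02],
       [-9.99976841e-01,  6.73219114e-03, -9.97737680e-04,
        -1.60185177e+01],
       [ 1.25851220e-04,  1.64869404e-01,  9.86315398e-01,
         1.49117824e+03],
       [ 0.00000000e+00,  0.00000000e+00,  0.00000000e+00,
         1.00000000e+00]])} 0.9960926870748299
side {'vfov': 50.643845225377234, 'cx': 278.4461287545905, 'cy': 202.93016661097755, 'extrinsics': array([[ 9.93780964e-01,  6.86533825e-02, -8.76704591e-02,
         4.44578264e+02],
       [-1.09353277e-01,  4.53180669e-01, -8.84685900e-01,
        -1.04848961e+03],
       [-2.10061222e-02,  8.88771058e-01,  4.57869794e-01,
         6.30864872e+02],
       [ 0.00000000e+00,  0.00000000e+00,  0.00000000e+00,
         1.00000000e+00]])} 0.9954549319727891
{'clock': 0.1, 'joint_pos': array([ 1.10749759,  0.42665512,  0.07385431,  1.60653137, -0.03412082,
        1.11080469, -0.06706323]), 'joint_velocities': array([-0.00194781, -0.00157983,  0.00012873, -0.00175101, -0.00218804,
        0.00012324, -0.00035859]), 'joint_efforts': array([ 1.10986395e-02, -9.37462664e+01,  3.67848605e+00, -4.55035150e+01,
       -4.85456467e-02,  1.69007946e-02,  1.15912493e-05]), 'tool_pos': array([ 208.25294918, -641.77439305,  302.06031085]), 'tool_rot': array([-3.14045489e+00,  6.06220702e-05,  3.13793823e-01]), 'ft_force': array([-0.34001531,  0.46658513,  0.4433708 ]), 'moment': array([-0.00946083,  0.04045566,  0.00567193]), 'opening': 93.91050594167032}
```

View pics/top0.png

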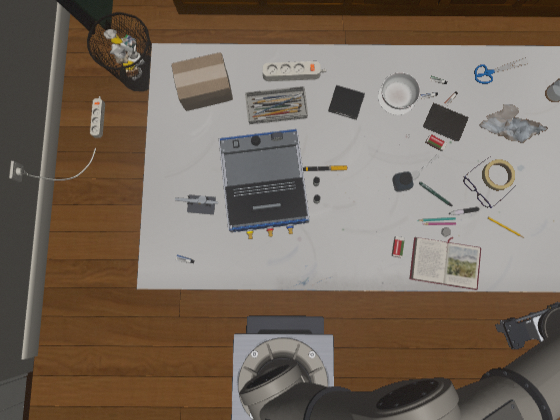

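View pics/side0.png

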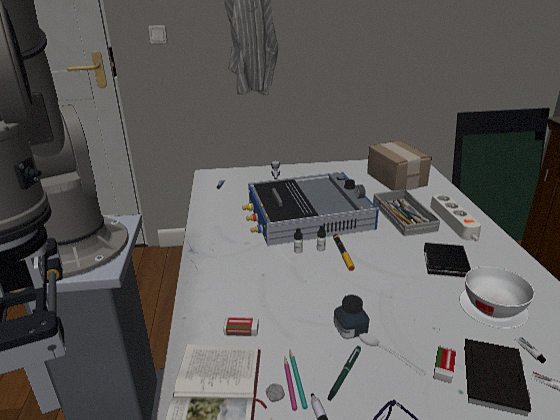

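Top view: the compressor is at about (265,180), its front facing the robot. The outlets are yellow (250,234), red (270,232) and blue (291,230), so red is the middle valve. The rib is at about (267,206). The side view agrees.

Run:
```python
from h import *
m=arm.camera_model('top'); z=np.load('top0.npz'); p,d=z['p'],z['d']; P=cloud(m,d)
Z=P[...,2]; print('table z',np.median(Z[250:280,200:240]), 'deck',np.median(Z[160:175,245:280]),'plate',np.median(Z[212:222,240:290]), 'rib',Z[206,255:280].round(0))
M=((Z>45)&(Z<95)).astype(np.uint8); M[:120]=0;M[245:]=0;M[:,:205]=0;M[:,320:]=0
n,l,s,c=cv2.connectedComponentsWithStats(M,connectivity=4)
for i in range(1,n):
    if s[i,4]>20: print(i,s[i],c[i])
k=1+np.argmax(s[1:,4]); Q=P[l==k]
r=cv2.minAreaRect(Q[:,:2].astype(np.float32)); print(r); print(cv2.boxPoints(r))
# rib
R=((Z>77)&(Z<95)&(l==k)); R[:190]=0
q=P[R]; print(R.sum(),q[:,:2].mean(0),q[:,2].mean(),cv2.minAreaRect(q[:,:2].astype(np.float32)))
big=cv2.resize(p[115:245,165:325],None,fx=4.9,fy=4.5,interpolation=cv2.INTER_CUBIC); save('zoom0',big)
```

```text
table z -0.9283817974115891 deck 60.70300390196303 plate 66.35316594391259 rib [82. 88. 88. 87. 83. 90. 87. 85. 85. 88. 88. 79. 84. 82. 85. 84. 83. 82.
 80. 82. 86. 79. 81. 79. 71.]
1 [ 219  128   91  103 7264] [262.86219714 179.15115639]
3 [314 176   6   7  33] [316.33333333 179.27272727]
4 [314 194   6   7  35] [316.57142857 197.22857143]
5 [205 197  13   9  46] [209.80434783 201.32608696]
((644.345703125, 68.56755065917969), (308.82342529296875, 260.7942810058594), 7.563072204589844)
[[474.11475  177.50702 ]
 [508.43982  -81.01849 ]
 [814.57666  -40.371918]
 [780.2516   218.1536  ]]
98 [549.35672787  53.74328981] 84.29382008798491 ((536.458984375, 26.03154754638672), (205.15826416015625, 46.32874298095703), 89.4980697631836)
```

View pics/zoom0.png

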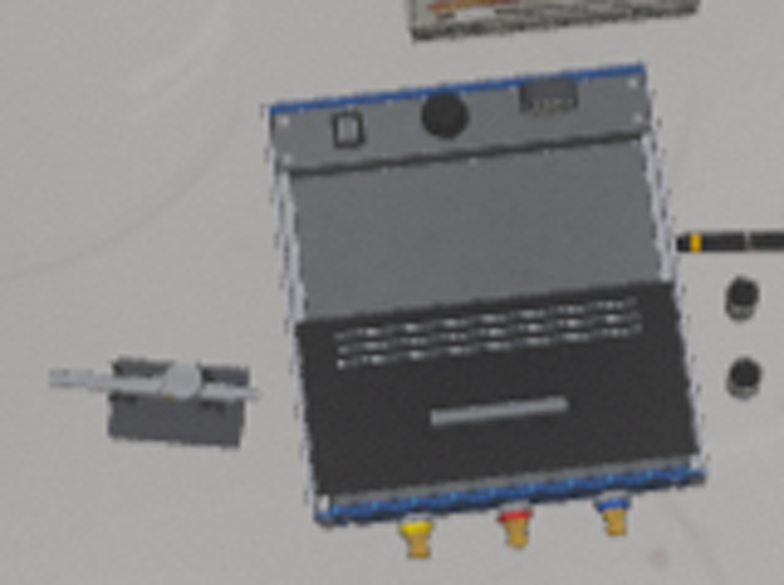

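Run:
```python
from h import *
m=arm.camera_model('top'); z=np.load('top0.npz'); p,d=z['p'],z['d']
g=cv2.cvtColor(p,cv2.COLOR_RGB2GRAY)
th=np.radians(7.56); R=np.array([[np.cos(th),np.sin(th)],[-np.sin(th),np.cos(th)]]); O=np.array([560.,57.4])
comp=lambda X:R@(np.array(X)[:2]-O)
roi=g[196:214,245:292]; M=(roi>75).astype(np.uint8)
n,l,s,c=cv2.connectedComponentsWithStats(M); k=1+np.argmax(s[1:,4]); v,u=np.nonzero(l==k)
W=np.array([onz(m,a+245,b+196,85)[:2] for a,b in zip(u,v)]).astype(np.float32)
print('rib',s[k],W.mean(0),comp(W.mean(0)),cv2.minAreaRect(W))
# blue panel: top edges at z 70
b=(p[...,2].astype(int)-p[...,0]>40).astype(np.uint8)
for nm,sl,zz in(('front',slice(212,240),70),('rear',slice(120,150),73)):
    bb=np.zeros_like(b); bb[sl,215:312]=b[sl,215:312]; v,u=np.nonzero(bb)
    W=[];
    for cc in range(u.min(),u.max()+1,6):
        vv=v[u==cc]
        if len(vv): a=comp(onz(m,cc,vv.min()-.5,zz)); W.append(a)
    W=np.array(W); print(nm,W.round(1).tolist(),np.polyfit(W[:,1],W[:,0],1))
# outlets
for nm,col in(('red',(p[...,0]>130)&(p[...,1]<70)&(p[...,2]<80)),('yellow',(p[...,0]>150)&(p[...,1]>130)&(p[...,2]<60))):
    v,u=np.nonzero(col[225:245,240:300]); print(nm,len(u),comp(onz(m,u.mean()+240,v.mean()+225,25)) if len(u) else '')
```

```text
rib [ 8  7 28  7 98] [548.9894    55.284054] [-11.19329485  -0.64894843] ((549.0761108398438, 55.00824737548828), (10.751324653625488, 86.33668518066406), 7.637876510620117)
front [[-66.1, 122.2], [-62.1, 102.7], [-61.3, 83.5], [-63.7, 64.7], [-62.9, 45.5], [-62.1, 26.3], [-61.3, 7.1], [-60.5, -12.2], [-62.9, -31.0], [-62.0, -50.3], [-61.2, -69.5], [-63.6, -88.4], [-62.8, -107.7]] [-5.68589383e-03 -6.24670775e+01]
rear [[232.0, 123.5], [232.9, 103.8], [233.9, 84.0], [234.8, 64.2], [232.4, 44.8], [233.3, 24.9], [234.3, 5.1], [235.2, -14.7], [232.8, -34.2], [234.7, -74.0], [232.2, -93.4], [233.2, -113.3]] [-1.53720236e-03  2.33474109e+02]
red 5 [-77.31451601  -1.95408578]
yellow 12 [-79.44309163  64.42899347]
```

Call:
{"name": "arm_command", "arguments": {"motion": [[2, 2, 0, -0.06], [4, 4, 0, -0.06], [4, 4, 0, -0.06], [4, 4, 0, 0], [4, 4, 0, 0], [4, 4, 0, 0], [3, 4, 0, 0], [2, 4, 0, 0], [0, 4, 0, 0], [0, 4, 0, 0], [0, 4, 0, 0], [0, 4, 0, 0], [0, 4, 0, 0], [0, 4, 0, 0], [0, 4, 0, 0], [0, 4, 0, 0], [0, 3, 0, 0], [0, 2, 0, 0], [0, 1, 0, 0], [0, 0, 0, 0]], "jaw": 0.6}}

```text
clock: 1.77
tool_pos: [419.3, -22.6, 302.7]
tool_rot: [-3.141, -0.0, 0.137]
ft_force: [0.0, -0.7, -0.1]
opening: 37.4
```

Call:
{"name": "arm_command", "arguments": {"motion": [[3, 2, 0, 0], [4, 3, 0, 0], [3, 2, 0, 0], [0.5, 0.5, -1, 0], [0, 0, -3, 0], [0, 0, -3, 0], [0, 0, -3, 0], [0, 0, -2, 0], [0, 0, -1, 0], [0, 0, 0, 0], [0, 0, 0, 0]]}}

```text
clock: 2.68
tool_pos: [517.9, 45.0, 172.9]
tool_rot: [3.141, 0.0, 0.133]
ft_force: [0.3, -0.1, 0.5]
opening: 37.9
```

Run:
```python
from h import *
print(arm.state()['tool_pos'],arm.state()['ft_force'])
p,d,m=cam('side'); save('s1',cv2.resize(p[150:270,220:400],None,fx=4.4,fy=4.4,interpolation=cv2.INTER_CUBIC))
```

```text
[517.92145406  45.03108028 172.90133953] [ 0.28346256 -0.1092823   0.46674782]
```

View pics/s1.png

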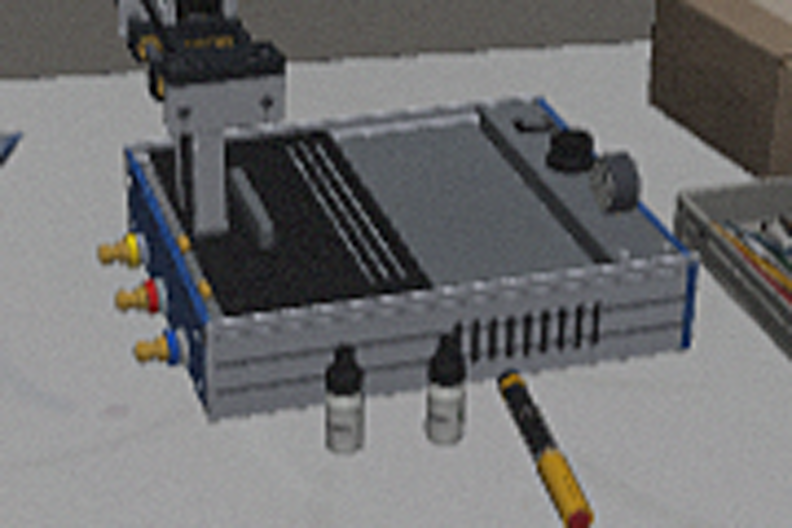

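Fingers stand in front of the rib, over the plate (zoom 210,225), and clear of it. Next is the push back.

Call:
{"name": "arm_command", "arguments": {"motion": [[0, 0.7, 0, 0], [0.6, 0.08, 0, 0], [0.8, 0.1, 0, 0], [0.8, 0.1, 0, 0], [0.8, 0.11, 0, 0], [0.8, 0.1, 0, 0], [0.8, 0.11, 0, 0], [0.8, 0.1, 0, 0], [0.8, 0.11, 0, 0], [0.8, 0.1, 0, 0], [0.8, 0.11, 0, 0], [0.8, 0.1, 0, 0], [0.8, 0.11, 0, 0], [0.8, 0.1, 0, 0], [0.8, 0.11, 0, 0], [0.6, 0.08, 0, 0], [0, 0, 0, 0], [0, 0, 0, 0]]}}

```text
clock: 4.23
tool_pos: [633.9, 68.2, 172.6]
tool_rot: [-3.141, -0.0, 0.134]
ft_force: [-0.0, -0.3, 0.0]
opening: 37.8
```

Call:
{"name": "arm_command", "arguments": {"motion": [[0.2, 0.03, 0, 0], [0.2, 0.03, 0, 0], [0.2, 0.03, 0, 0], [0.2, 0.03, 0, 0], [0, 0, 0, 0], [0, 0, 0, 0]]}}

```text
clock: 4.73
tool_pos: [641.9, 69.3, 172.7]
tool_rot: [-3.142, -0.001, 0.134]
ft_force: [-0.8, 0.4, -0.3]
opening: 37.3
```

Call:
{"name": "arm_command", "arguments": {"motion": [[0.2, 0.03, 0, 0], [0.2, 0.03, 0, 0], [0, 0, 0, 0], [0, 0, 0, 0]]}}

```text
clock: 5.07
tool_pos: [645.9, 70.0, 172.7]
tool_rot: [-3.141, -0.0, 0.134]
ft_force: [0.6, -0.4, -0.8]
opening: 37.4
```

Call:
{"name": "arm_command", "arguments": {"motion": [[0.15, 0.02, 0, 0], [0.15, 0.02, 0, 0], [0, 0, 0, 0], [0, 0, 0, 0]]}}

```text
clock: 5.4
tool_pos: [646.8, 70.1, 172.4]
tool_rot: [3.141, 0.004, 0.134]
ft_force: [-16.0, -1.5, 12.0]
opening: 37.6
```

Stop reached (16 N), about 1.5 mm from where I expected it. I'll back off, rise, close the jaw and look at the levers.

Call:
{"name": "arm_command", "arguments": {"motion": [[-0.4, -0.05, 0, 0], [-1, -0.1, 0, 0], [-2, -0.2, 1, 0], [-3, -1, 3, 0], [-4, -2, 3, 0], [-4, -4, 1, 0], [-3, -4, 0, 0], [-2, -4, 0, 0], [0, -4, 0, 0], [0, -4, 0, 0], [0, 0, 0, 0], [0, 0, 0, 0]], "jaw": 1}}

```text
clock: 6.4
tool_pos: [481.7, -140.0, 241.9]
tool_rot: [3.141, -0.001, 0.13]
ft_force: [-0.9, 1.0, 0.2]
opening: 0.8
```

Run:
```python
from h import *
print(arm.state()['tool_pos'],arm.state()['ft_force'],arm.state()['opening'])
p,d,m=cam('top'); np.savez('top1.npz',p=p,d=d); save('t2',cv2.resize(p[125:245,205:325],None,fx=4.9,fy=4.9,interpolation=cv2.INTER_CUBIC))
```

```text
[ 481.65091998 -139.98133492  241.90341392] [-0.86194272  0.9804939   0.22347372] 0.8080298413526853
```

View pics/t2.png

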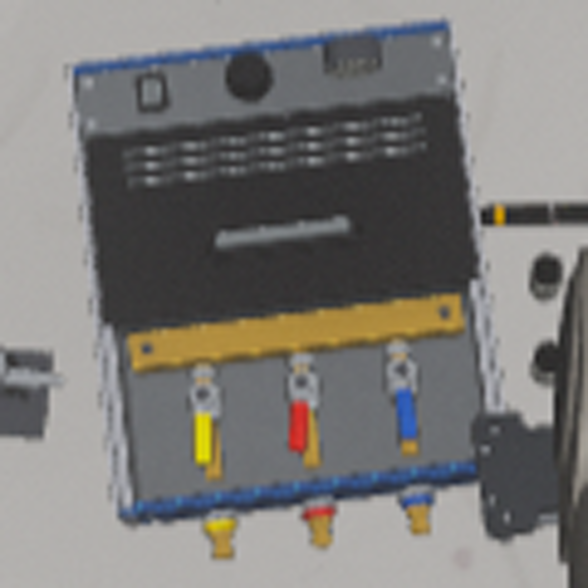

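Cover is fully back against the regulator. The red lever is in the middle, with its pivot near zoom (302,382) and its tip near (298,450). Yellow is on the left and blue on the right, both open.

Run:
```python
from h import *
m=arm.camera_model('top'); p=np.load('top1.npz')['p'].astype(int)
th=np.radians(7.56); R=np.array([[np.cos(th),np.sin(th)],[-np.sin(th),np.cos(th)]]); O=np.array([558.4,57.2])
r,g,b=p[...,0],p[...,1],p[...,2]
for nm,M in(('red',(r>120)&(g<70)&(b<80)),('yel',(r>150)&(g>130)&(b<70)),('blue',(b>120)&(r<80))):
    M=M.copy(); M[:200]=0;M[219:]=0;M[:,:235]=0;M[:,300:]=0
    v,u=np.nonzero(M); W=np.array([onz(m,x,y,55)[:2] for x,y in zip(u,v)]); C=(W-O)@R.T
    print(nm,len(u),C.mean(0).round(1),C.min(0).round(1),C.max(0).round(1),cv2.minAreaRect(C.astype(np.float32)))
pv=onz(m,205+302/4.9,125+382/4.9,55)[:2]; print('pivot',R@(pv-O))
```

```text
red 33 [-22.4   5.5] [-36.4  -1.2] [-9.7 11.4] ((-23.282764434814453, 5.156433582305908), (9.654085159301758, 26.1324520111084), 83.27685546875)
yel 48 [-27.2  38.3] [-45.7 -68.1] [-8.6 72.6] ((-28.815078735351562, 1.0127716064453125), (141.162841796875, 29.359678268432617), 83.73509216308594)
blue 31 [-22.2 -66.4] [-36.  -71.8] [ -8.8 -61. ] ((-22.40345573425293, -66.21369934082031), (9.658062934875488, 26.147911071777344), 82.88104248046875)
pivot [ 5.60201098 -1.91650348]
```

Call:
{"name": "arm_command", "arguments": {"motion": [[1, 3, 0, 0], [2, 4, 0, 0], [2, 4, 0, 0], [0.6, 4, 0, 0], [0, 1.4, 0, 0], [0, 0, -2, 0], [0, 0, -3, 0], [0, 0, -2.5, 0], [0, 0, -1.5, 0], [0, 0, 0, 0], [0, 0, 0, 0]]}}

```text
clock: 7.37
tool_pos: [535.1, 22.0, 151.6]
tool_rot: [-3.141, 0.001, 0.136]
ft_force: [1.1, -0.6, -0.3]
opening: 0.2
```

Call:
{"name": "arm_command", "arguments": {"motion": [[0, 0, -0.6, 0], [0, 0, -0.5, 0], [0, 0, 0, 0]]}}

```text
clock: 7.62
tool_pos: [535.6, 20.8, 140.8]
tool_rot: [-3.142, -0.0, 0.134]
ft_force: [-0.4, 0.1, -0.2]
opening: 0.2
```

Run:
```python
from h import *
th=np.radians(7.56); A=np.array([[np.cos(th),-np.sin(th)],[np.sin(th),np.cos(th)]]); O=np.array([558.4,57.2])
print((A.T@(arm.state()['tool_pos'][:2]-O)).round(1),arm.state()['tool_pos'],arm.state()['ft_force'])
for c in [(-23,-18.5),(-29.4,-3),(-24.6,16.4),(-17,25),(-7,30),(-4,30)]: print(c,(O+A@np.array(c)).round(1))
```

```text
[-27.4 -33.1] [535.60578174  20.81617538 140.75702555] [-0.35802806  0.14047822 -0.23204842]
(-23, -18.5) [538.   35.8]
(-29.4, -3) [529.7  50.4]
(-24.6, 16.4) [531.9  70.2]
(-17, 25) [538.3  79.7]
(-7, 30) [547.5  86. ]
(-4, 30) [550.5  86.4]
```

Call:
{"name": "arm_command", "arguments": {"motion": [[0, 0.8, 0, 0], [-0.1, 0.8, 0, 0], [-0.2, 0.7, 0, 0], [-0.2, 0.6, 0, 0], [0, 0.6, 0, 0], [0.1, 0.5, 0, 0], [0.1, 0.5, 0, 0], [0.2, 0.5, 0, 0], [0.2, 0.4, 0, 0], [0.3, 0.3, 0, 0], [0.3, 0.2, 0, 0], [0.3, 0.2, 0, 0], [0.2, 0.2, 0, 0], [0, 0, 0, 0], [0, 0, 0, 0]]}}

```text
clock: 8.87
tool_pos: [547.6, 83.7, 140.6]
tool_rot: [-3.141, 0.0, 0.134]
ft_force: [-1.0, 0.0, -1.8]
opening: 0.6
```

Call:
{"name": "arm_command", "arguments": {"motion": [[0.1, 0, 0, 0], [0.1, 0, 0, 0], [0, 0, 0, 0], [0, 0, 0, 0]]}}

```text
clock: 9.2
tool_pos: [548.1, 83.8, 140.5]
tool_rot: [-3.142, 0.003, 0.134]
ft_force: [-11.9, -0.0, 6.2]
opening: 0.7
```

Call:
{"name": "arm_command", "arguments": {"motion": [[-0.3, 0, 0, 0], [-0.6, -0.2, 0, 0], [0, 0, 2, 0], [0, 0, 4, 0], [0, -2, 4, 0], [0, -4, 1, 0], [0, -4, 0, 0], [0, -4, 0, 0], [0, -4, 0, 0], [0, -4, 0, 0], [0, 0, 0, 0]]}}

```text
clock: 10.12
tool_pos: [539.6, -145.3, 248.2]
tool_rot: [3.139, -0.0, 0.125]
ft_force: [-0.4, -0.3, -0.4]
opening: 0.5
```

Run:
```python
from h import *
print(arm.state()['tool_pos'],arm.state()['ft_force'],arm.state()['opening'])
p,d,m=cam('top'); np.savez('top2.npz',p=p,d=d); save('t3',cv2.resize(p[125:245,205:325],None,fx=4.9,fy=4.9,interpolation=cv2.INTER_CUBIC))
```

```text
[ 539.57710428 -145.26732745  248.18617697] [-0.42981477 -0.26294198 -0.36052317] 0.5013675111913166
```

View pics/t3.png

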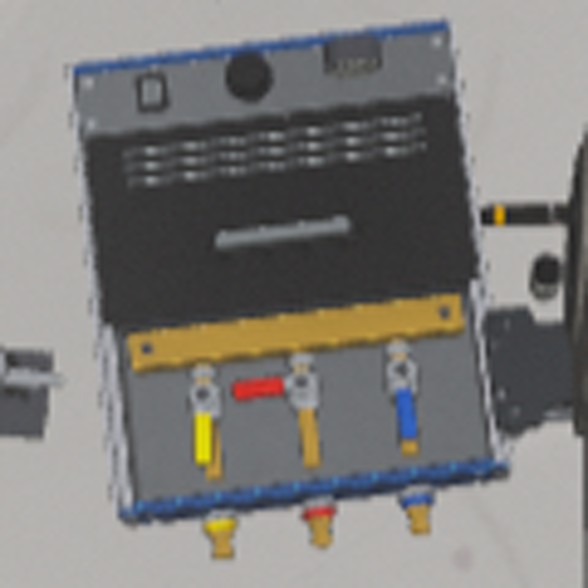

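The red lever now lies across its pipe, from zoom (236,391) to (285,384); blue and yellow are unchanged. I'll check the angle numerically.

Run:
```python
from h import *
m=arm.camera_model('top'); p=np.load('top2.npz')['p'].astype(float)
th=np.radians(7.56); R=np.array([[np.cos(th),np.sin(th)],[-np.sin(th),np.cos(th)]]); O=np.array([558.4,57.2])
r=np.clip(p[...,0]-np.maximum(p[...,1],p[...,2])-15,0,None); roi=np.zeros_like(r); roi[198:210,248:268]=r[198:210,248:268]
roi[(p[...,1]-p[...,2])>25]=0
L=[]
for u in range(253,264):
    w=roi[:,u]
    if w.sum()>60: L.append(R@(onz(m,u,(w*np.arange(420)).sum()/w.sum(),55)[:2]-O))
L=np.array(L); print(L.round(1)); k=np.polyfit(L[:,1],L[:,0],1); print('angle',np.pi/2+np.arctan(k[0]), 'x at y=0',k[1])
```

```text
[[ 6.6 42.2]
 [ 6.4 39. ]
 [ 6.6 35.7]
 [ 6.8 32.4]
 [ 7.2 29.2]
 [ 7.  25.9]
 [ 7.  22.7]
 [ 6.7 19.5]
 [ 6.6 16.2]
 [ 5.9 13.1]]
angle 1.5768388937778413 x at y=0 6.523154261109964
```

Red lever measures 1.577 rad, on its stop. Now to get behind the rib.

Call:
{"name": "arm_command", "arguments": {"motion": [[1, 3, 0, 0], [2, 3, 0, 0], [3, 3, 0, 0], [3, 3, 0, 0], [2.5, 3, 0, 0], [2, 3, 0, 0], [0.8, 3, 0, 0], [0, 1, -1, 0], [0, 0, -2, 0], [0, 0, -1, 0], [0, 0, 0, 0], [0, 0, 0, 0]], "jaw": 0.6}}

```text
clock: 11.17
tool_pos: [682.1, 81.6, 207.9]
tool_rot: [3.141, 0.001, 0.133]
ft_force: [-0.2, 0.5, -0.3]
opening: 37.3
```

Call:
{"name": "arm_command", "arguments": {"motion": [[0, -0.7, 0, 0], [0, 0, -1.5, 0], [0, 0, -1.5, 0], [0, 0, -0.5, 0], [0, 0, 0, 0], [0, 0, 0, 0]]}}

```text
clock: 11.67
tool_pos: [682.8, 74.5, 173.9]
tool_rot: [-3.142, -0.001, 0.133]
ft_force: [0.2, 0.1, 0.4]
opening: 37.5
```

Call:
{"name": "arm_command", "arguments": {"motion": [[-0.5, -0.07, 0, 0], [-0.8, -0.11, 0, 0], [-0.8, -0.11, 0, 0], [-0.8, -0.11, 0, 0], [-0.8, -0.11, 0, 0], [-0.8, -0.11, 0, 0], [-0.8, -0.11, 0, 0], [-0.8, -0.11, 0, 0], [-0.8, -0.11, 0, 0], [-0.8, -0.11, 0, 0], [-0.8, -0.11, 0, 0], [-0.8, -0.11, 0, 0], [-0.8, -0.11, 0, 0], [-0.8, -0.11, 0, 0], [-0.8, -0.11, 0, 0], [-0.6, -0.08, 0, 0], [0, 0, 0, 0], [0, 0, 0, 0]]}}

```text
clock: 13.17
tool_pos: [558.9, 57.9, 172.9]
tool_rot: [3.141, 0.001, 0.134]
ft_force: [-0.1, 0.7, 0.0]
opening: 37.4
```

Call:
{"name": "arm_command", "arguments": {"motion": [[-0.2, -0.03, 0, 0], [-0.2, -0.03, 0, 0], [-0.2, -0.02, 0, 0], [0, 0, 0, 0], [0, 0, 0, 0]]}}

```text
clock: 13.58
tool_pos: [553.9, 57.3, 173.2]
tool_rot: [-3.141, -0.001, 0.134]
ft_force: [4.7, 0.4, -1.3]
opening: 37.8
```

Call:
{"name": "arm_command", "arguments": {"motion": [[-0.1, -0.01, 0, 0], [-0.1, -0.01, 0, 0], [0, 0, 0, 0], [0, 0, 0, 0]]}}

```text
clock: 13.92
tool_pos: [553.3, 57.3, 173.9]
tool_rot: [-3.141, -0.004, 0.134]
ft_force: [11.4, 0.1, -1.3]
opening: 37.5
```

Call:
{"name": "arm_command", "arguments": {"motion": [[-0.1, -0.01, 0, 0], [-0.1, -0.01, 0, 0], [0, 0, 0, 0], [0, 0, 0, 0]]}}

```text
clock: 14.25
tool_pos: [552.7, 57.2, 174.6]
tool_rot: [-3.141, -0.007, 0.133]
ft_force: [18.1, 0.6, 0.2]
opening: 37.5
```

Call:
{"name": "arm_command", "arguments": {"motion": [[0.4, 0.05, 0, 0], [0.6, 0.08, 0, 0], [1, 0.1, 0, 0], [0, 0, 2, 0], [0, 0, 3, 0], [0, 0, 3, 0], [0, -4, 0, 0], [0, -4, 0, 0], [0, -4, 0, 0], [0, -4, 0, 0], [0, -4, 0, 0], [0, 0, 0, 0], [0, 0, 0, 0]]}}

```text
clock: 15.33
tool_pos: [569.3, -143.5, 252.6]
tool_rot: [3.142, 0.001, 0.129]
ft_force: [-0.1, 1.3, -0.4]
opening: 37.5
```

Run:
```python
from h import *
m=arm.camera_model('top')
th=np.radians(7.56); R=np.array([[np.cos(th),np.sin(th)],[-np.sin(th),np.cos(th)]]); O=np.array([558.4,57.2])
p,d,m=cam('top'); np.savez('top3.npz',p=p,d=d)
for f,sl in(('top0.npz',(196,214)),('top1.npz',(160,185)),('top3.npz',(196,216))):
    g=cv2.cvtColor(np.load(f)['p'],cv2.COLOR_RGB2GRAY); roi=g[sl[0]:sl[1],245:292]
    n,l,s,c=cv2.connectedComponentsWithStats((roi>75).astype(np.uint8)); k=1+np.argmax(s[1:,4]*(s[1:,2]<35)); v,u=np.nonzero(l==k)
    W=np.array([onz(m,a+245,b+sl[0],84)[:2] for a,b in zip(u,v)]); print(f,s[k],R@(W.mean(0)-O),'want -20+cover')
save('t4',cv2.resize(p[125:245,205:325],None,fx=4.9,fy=4.9,interpolation=cv2.INTER_CUBIC))
```

```text
top0.npz [ 8  7 28  7 98] [-9.39096996 -0.63524716] want -20+cover
top1.npz [ 4  9 28  7 95] [101.73125428  -0.63551581] want -20+cover
top3.npz [ 8 10 28  7 98] [-19.98660139   0.0286262 ] want -20+cover
```

View pics/t4.png

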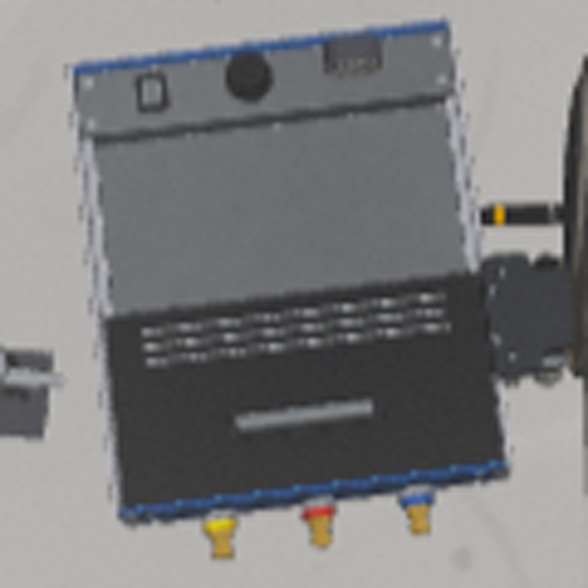

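Cover is closed tight to the front panel: no gap at zoom (310,490), rib at x -20.0, a travel of 121.7 mm. The gripper is clear of everything, so I'm handing in.

```bash
python3 -c "
from h import *
print(arm.hand_in(), arm.state()['ft_force'])"
```

```text
the job is handed in; nothing more can be done
the job is handed in; nothing more can be done
```

The red outlet's air is shut off and the cover is closed again. I handed the job in at about 15.4 s of the 58 s allowed; no verdict is reported.

- **Cover back:** I pushed it by the rib's front side to its rear stop. The force rose to 16 N there, and the camera put the rib at compressor x = 101.7 mm (102 expected).
- **Red lever:** I pushed it round with closed fingertips until the stop pushed back with 12 N. Its angle measured 1.577 rad in the image before I closed the cover. Blue and yellow looked unchanged and open, judged from the picture only.
- **Cover closed:** I pushed the rib's rear side until the front stop resisted at 11 to 18 N. The rib then measured x = -20.0 mm, so the cover is at about 0 mm, with no gap at the front panel.
- **Surroundings:** In the last picture the gripper is clear of everything. The yellow marker and airbrush rest look unmoved as far as they show. The droppers are mostly hidden by the arm in that view and the other things are outside it, so I did not re-check those; the moves across stayed well above their tops.

**Disagreement:** The fingers' travel between the two stops came out about 2 mm short of the calculated 96 mm. The rib's travel in the camera images was 121.7 mm of the 122 mm expected, so I put the difference down to finger thickness.

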